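# Tap a mosaic plaque home in a drilling jig

### The arm

A 6-joint arm with a two-finger parallel gripper is mounted at the origin on the work surface. World frame = base frame: x ahead of the robot, y to its left, z up, the work surface at z = 0. Lengths are in m, angles in degrees, forces in N, time in s.
With the tool pointing down it reaches from about 0.325 to 0.9 m from the base axis. Payload 3.5 kg.
Tool frame: the origin (TCP) lies on the centre line of the jaws, within the pads' length; the fingertips stand 11 mm ahead of it and the grasp point (between the pads) lies 8 mm behind it; z points along the fingers, y is the line along which they close (so a half turn about z gives the same grasp; the last joint's range is limited). The gripper opens to 85 mm and grips with 20 to 120 N. Pads are 22 mm wide; open, the fingers measure 114 mm over their backs; the gripper's body (76 mm by 85 mm) begins 54 mm behind the grasp point. The pads swing forward as they close: fully open they stand 13 mm farther back than shut.
Start: joints at [-74.622, 15.837, -1.513, 72.651, 0, 84.076], TCP at [0.227, -0.582, 0.242] pointing down, gripper open.
Joint ranges: [-178.77, 178.77], [-48.84, 107.48], [-61.69, 71.31], [-111.58, 123.2], [-90, 87.43], [-180, 180]. Speed limits (degrees/s): [147.25, 147.25, 180, 180, 180, 180].

### API

Orientations are given as a 3x3 rotation matrix whose columns are the frame's x, y, z axes.
In Python, from cell import robot, status, snapshot, recognise, mark_of gives the robot as it stands. Calls block until the motion is done:
- robot.reach(position, orientation): joint-space move of the TCP to a pose.
- robot.move_l(position, rot=None, feed=0.15): straight line of the TCP; rot=None keeps the orientation; feed is the mean speed in m/s.
- robot.move_joints(angles): joint-space move.
- robot.let_go() and robot.grab(): open the fingers fully, or close them until they stop; the grip force is fixed at half the most.
- robot.pause(seconds).
- robot.inverse_kinematics(position, orientation): joint angles nearest the present ones, or None.
- status.observe(): the state.
- snapshot(name): name is "scene" or "side" or "wrist"; returns a dict with "frame" (480x640x3 uint8, red, green, blue), "fov_y" (degrees; the focal length in pixels is half the picture's height over the tangent of half this angle, whatever the lens; pixels are square), "cx", "cy" (the principal point, pixels), "k1" (the pictures are not rectified: a ray, as slopes to the right and down, at radius r is drawn at 1 + k1 r^2 times it, then the intrinsics apply), "position" and "orientation" of the camera in the world. Camera axes: x right, y up, looking along -z (the intrinsics and any distortion apply to the point x, -y, -z); pixel columns grow to the right and rows downward; lengths in m; the calibration is good to about 2 mm. A picture is of the moment at which its call begins. There is no depth.
A pose or a line that the arm cannot do raises robot.IKError and nothing moves.
- robot.job_done(): hands the job in; it is judged then, once.
Trained networks look in a picture, given as the dict that the camera call returned (one of the last four; its "shot" number tells which), for a name from the list of things; names that differ only in an ending like _2 or _b are one class to them, and where a whole thing is asked for, a point or a joint stands for the part that bears it (a point fixed in the world has none). Each returns a list of dicts, best first, with "conf" (0 to 1); they miss things now and then, are a little off and sometimes report something else, mostly with a low value. They report only what shows in the picture. A call takes as long as a camera call. They do not tell look-alikes from the thing itself.
- recognise(query, picture): "at" ([column, row] in pixels, amid what is visible of it).
- mark_of(query, picture): "at" ([column, row] in pixels: a listed point, or the origin of a listed thing).
The state is a dict: "clock": time; "joint_pos": joint angles; "joint_vel": joint speeds; "joint_torque": joint torques, N m; "eef_pos": TCP position; "tcp_rot": TCP orientation; "force": force on the tool from outside, world axes, zero at the start; "wrist_torque": the same for the moment, N m; "finger_gap": opening from 0.0 (shut) to 1.0 (fully open); "grip_force": force on a finger pad.
Only numpy, scipy, OpenCV 4.12 (cv2) and the standard library are available. Lean on these libraries where they do the work, as an engineer would, in place of code of your own. Each camera call takes 0.05 s, during which the arm holds its last target. There are 200 camera calls.

### The job

Pick up the wooden tapping block and, with it, nudge the mosaic plaque along the channel of the drilling jig in small gentle taps until it is fully home against the stop hidden under the jig's bridge; a hard knock chips the plaque, and your fingers must not touch it. Then stand the tapping block upright on its cork mat again and let go, leaving the plaque home and everything else where it is.

Things in the scene. Friction and masses are not known exactly. Their poses are not given: they have to be found in the camera images.
- jig: Drilling jig fixed to the table. Origin: centre of the bridge's mouth, at table height; +x runs along the channel into the bridge, away from the robot, +y across it, z up. Plywood base 370 x 160 mm, 12 mm thick, from x = -250 to +120 mm; on it two straight rails, tops 24 mm above the table, leave a channel 104 mm wide (y = -52 to +52).
- jig_bridge (a point): Middle of the top front edge of the jig's wooden bridge, 52 mm above the table, over the mouth. The bridge spans jig x = 0 to 120 mm, underside 28 mm above the table, steel bushings on top to 62 mm, far end closed. Under it, unseen, a rigid fixed steel stop crosses the channel; its face is set anew for each job, somewhere 20 to 95 mm beyond the mouth, and is not measured.
- tile: Flat fired terracotta plaque 150 (x) x 100 (y) x 13 mm thick, mosaic on top, about 0.35 kg, lying loose on the jig's base in the channel, 2 mm play each side, front edge outside the mouth at first. Origin: centre of underside, z up. Pushed on its rear edge, which stays 70 mm or more outside the mouth. It slides at 1 to 4 N, up to 6 N if it rubs a rail; it chips above 20 N from the block.
- tile_front (a point): Middle of the plaque's front edge face (the edge towards the bridge), 6.5 mm above its underside.
- tapper: Beech tapping block, about 0.16 kg, standing on the cork mat. A foot 26 mm (x) x 58 mm (y) x 26 mm high, and on its centre a square upright stem 22 x 22 mm that ends 92 mm above the underside. Origin: centre of the underside; z up along the stem. Its broad faces (58 mm, facing its +x and -x) are the ones to push with.
- mat: Fixed square cork mat 110 x 110 mm, 4 mm thick, on the table beside the jig. Origin: centre of its underside.
- glaze_jar: Bystander: white-capped jar, 60 mm across, 85 mm high. Origin: centre of underside.
- stick_pot: Bystander: glass pot of wooden sticks, 68 mm across, 100 mm high, sticks to about 190 mm. Origin: centre of underside.
- bat_a: Bystander: round plaster disc, 150 mm across, 20 mm high. Origin: centre of underside.
- bat_b: Bystander: round plaster disc, 150 mm across, 20 mm high. Origin: centre of underside.
- brush: Bystander: paint brush lying on the table.
- spare_frame: Bystander: square wooden frame with grey slab, 120 x 120 x 14 mm. Origin: centre of underside.
- small_bowl: Bystander: small white bowl, 70 mm across, 55 mm high. Origin: centre of underside.
Mind the look-alikes: they are no part of the job. Of the things that look like the mat, take the one that is nearest to the robot's base at the start. What is shaped like the tapper but turquoise is not meant.

How it is judged:
By the outcome, as a careful person would: the job done as asked, in the order asked, and still so for the second after the job is handed in, with the robot touching nothing.
It also fails if it takes over 64 s, if anything falls off the work surface, if the arm or the gripper's body presses on something with over 40 N, if the wrist force passes 120 N, or if a joint passes its speed limit or range.

## Working session

There is one attempt and no reset: what is moved stays moved. The work goes in short steps, each a Python script; the robot and the scene stay as the last script left them, time stands still between calls to the robot, and variables do not carry over. Pictures are saved under pics/ and viewed, at most 10 in all, crops included, and the job is handed in when it is done.

```bash
ls; mkdir -p pics; cat > h.py <<'E'
import numpy as np, cv2
from cell import robot, status, snapshot, recognise, mark_of
def K(s):
    f=240/np.tan(np.radians(s["fov_y"])/2); return f
def ray(s,uv):
    f=K(s); d=np.array([[f,0,s["cx"]],[0,f,s["cy"]],[0,0,1.]])
    p=cv2.undistortPoints(np.array([[uv]],float),d,np.array([s["k1"],0,0,0.]))[0,0]
    v=np.array(s["orientation"])@np.array([p[0],-p[1],-1]); return np.array(s["position"]),v/np.linalg.norm(v)
def onz(s,uv,z):
    o,v=ray(s,uv); return o+v*(z-o[2])/v[2]
def tri(*prs):
    A=np.zeros((3,3));b=np.zeros(3)
    for s,uv in prs:
        o,v=ray(s,uv);P=np.eye(3)-np.outer(v,v);A+=P;b+=P@o
    return np.linalg.solve(A,b)
def proj(s,p):
    f=K(s); c=np.array(s["orientation"]).T@(np.array(p)-s["position"]); x,y=c[0]/-c[2],-c[1]/-c[2]
    k=1+s["k1"]*(x*x+y*y); return np.array([s["cx"]+f*x*k,s["cy"]+f*y*k])
def save(s,n): cv2.imwrite(f"pics/{n}.png",s["frame"][:,:,::-1])
E
cat > a.py <<'E'
from h import *
import pickle
S={n:snapshot(n) for n in("scene","side","wrist")}
pickle.dump(S,open("s0.pkl","wb"))
for n,s in S.items():
    save(s,n+"0"); print(n,np.round(s["position"],3),s["fov_y"],s["k1"])
    for q in["jig","jig_bridge","tile","tile_front","tapper","mat"]:
        print(q,[(np.round(d["at"]).astype(int).tolist(),round(d["conf"],2)) for d in mark_of(q,s)][:4])
o=status.observe();print(o["clock"],o["force"],o["finger_gap"])
E
python3 a.py
```

```text
pics
scene [1.643 0.02  0.903] 48.17400396055057 -0.04344404584809174
jig [([354, 292], 0.77)]
jig_bridge [([361, 270], 0.68)]
tile [([358, 264], 0.95), ([247, 236], 0.43)]
tile_front [([359, 279], 0.64)]
tapper [([292, 211], 0.85), ([244, 232], 0.84)]
mat [([248, 236], 0.91), ([156, 206], 0.59)]
side [ 0.444 -1.307  0.968] 48.52430293493123 -0.06933084810977731
jig [([360, 234], 0.91)]
jig_bridge []
tile [([327, 238], 0.81)]
tile_front []
tapper [([292, 313], 0.68), ([246, 286], 0.56)]
mat [([296, 312], 0.61), ([245, 410], 0.61), ([372, 290], 0.41)]
wrist [ 0.298 -0.555  0.373] 62.06690653872977 -0.07002815692950602
jig []
jig_bridge []
tile []
tile_front []
tapper []
mat [([411, 94], 0.55)]
1.05 [-0.39853482  1.70539685  0.38193979] 0.9996830151104644
```

View pics/scene0.png

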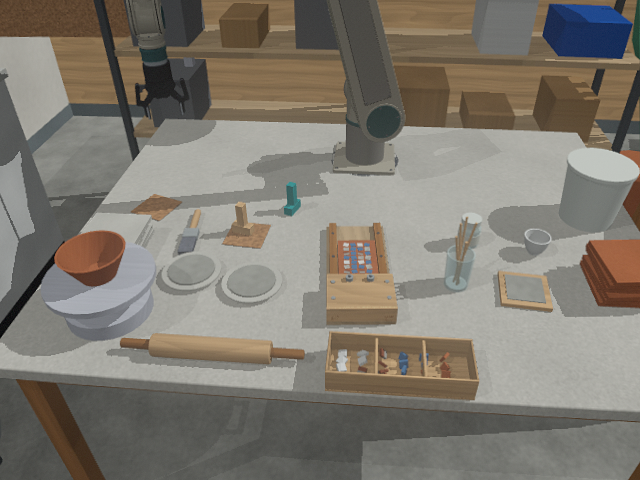

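View pics/side0.png

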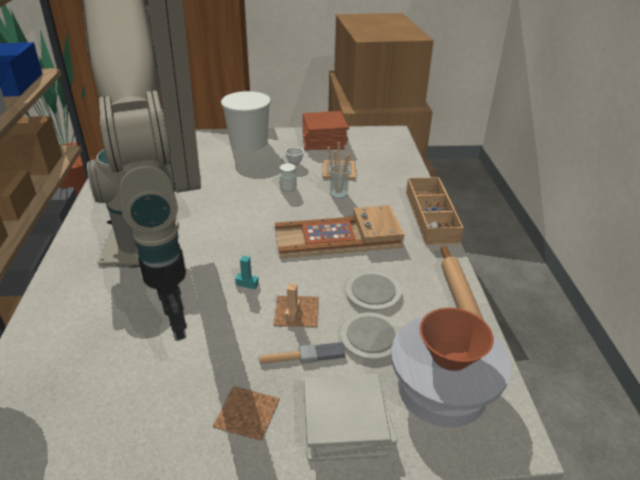

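```bash
cat > b.py <<'E'
from h import *
import pickle
S=pickle.load(open("s0.pkl","rb"));a,b=S["scene"],S["side"]
print("tile",tri((a,[358,264]),(b,[327,238])),"jig",tri((a,[354,292]),(b,[360,234])))
for u in([248,236],[156,206]): print("mat sc",onz(a,u,0.002))
for u in([296,312],[245,410],[372,290]): print("mat sd",onz(b,u,0.002))
for u in([292,211],[244,232]): print("tap sc",onz(a,u,0.004))
for u in([292,313],[246,286]): print("tap sd",onz(b,u,0.004))
print(onz(a,[361,270],0.052),onz(S["wrist"],[411,94],.002))
E
python3 b.py
```

```text
tile [ 0.56844173  0.00230166 -0.00318629] jig [6.74034293e-01 4.45716723e-04 3.03350247e-03]
mat sc [ 0.47654945 -0.30711344  0.002     ]
mat sc [ 0.3495979  -0.61601554  0.002     ]
mat sd [ 0.46341027 -0.32068372  0.002     ]
mat sd [ 0.34503242 -0.61224243  0.002     ]
mat sd [ 0.67123933 -0.24739993  0.002     ]
tap sc [ 0.34854294 -0.20112666  0.004     ]
tap sc [ 0.46165695 -0.32137269  0.004     ]
tap sd [ 0.45303359 -0.32582304  0.004     ]
tap sd [ 0.33123242 -0.21586929  0.004     ]
[0.65493178 0.01184602 0.052     ] [ 0.34740152 -0.6190087   0.002     ]
```

Mat candidates are at scene (248,236), 0.565 m from the base, and (156,206), 0.71 m. The nearer one fits, and it carries the beech block. Block candidates are the beech one at (244,232), which fits, and the turquoise one at (292,211), which is the look-alike. I'll confirm with a wrist close-up.

```bash
cat > c.py <<'E'
from h import *
import pickle
o=status.observe();R=np.array(o["tcp_rot"]);print(np.round(R,3))
s=snapshot("wrist");off=R.T@(np.array(s["position"])-o["eef_pos"]);print("camoff tool",off,"\n",np.round(R.T@np.array(s["orientation"]),3))
# candidate orientations: tool down, y along world y (a) or x
W=[]
Rd=lambda t:np.array([[np.cos(t),np.sin(t),0],[np.sin(t),-np.cos(t),0],[0,0,-1]])
for t in np.radians([0,90,180,-90]):
    for p in([.46,-.32,.1],[.45,0,.1],[.56,0,.1]):
        q=robot.inverse_kinematics(p,Rd(t));print(np.degrees(t),p,None if q is None else np.round(q))
E
python3 c.py
```

```text
[[ 0.932  0.363 -0.   ]
 [ 0.363 -0.932  0.   ]
 [-0.    -0.    -1.   ]]
camoff tool [ 0.07634498  0.00068652 -0.13178884] 
 [[-0.001  0.955  0.298]
 [ 1.     0.     0.001]
 [ 0.001  0.298 -0.955]]
0.0 [0.46, -0.32, 0.1] [-41.  16. -20.  54.   0. 139.]
0.0 [0.45, 0, 0.1] [ -8.   5. -33.  52.   0. 172.]
0.0 [0.56, 0, 0.1] [ -7.  16. -20.  54.   0. 173.]
90.0 [0.46, -0.32, 0.1] [-41.  16. -20.  54.   0.  49.]
90.0 [0.45, 0, 0.1] [ -8.   5. -33.  52.   0.  82.]
90.0 [0.56, 0, 0.1] [ -7.  16. -20.  54.   0.  83.]
180.0 [0.46, -0.32, 0.1] [-41.  16. -20.  54.   0. -41.]
180.0 [0.45, 0, 0.1] [ -8.   5. -33.  52.   0.  -8.]
180.0 [0.56, 0, 0.1] [ -7.  16. -20.  54.   0.  -7.]
-90.0 [0.46, -0.32, 0.1] [ -41.   16.  -20.   54.    0. -131.]
-90.0 [0.45, 0, 0.1] [ -8.   5. -33.  52.   0. -98.]
-90.0 [0.56, 0, 0.1] [ -7.  16. -20.  54.   0. -97.]
```

```bash
python3 -c "
import cv2
i=cv2.imread('pics/scene0.png')[170:270,120:320];cv2.imwrite('pics/crop0.png',cv2.resize(i,None,fx=4,fy=4,interpolation=2))"
```

```text
(no output)
```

View pics/crop0.png

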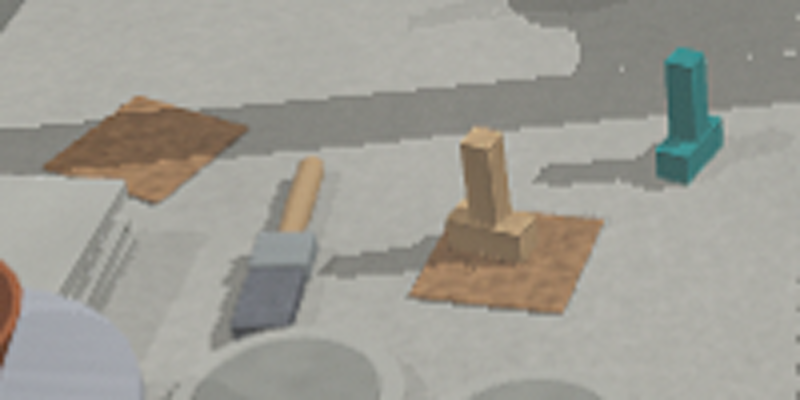

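The crop confirms it: the beech block stands on the near mat at about crop (490,200), the far mat at (145,150) is empty, and the turquoise look-alike is at (690,115). I'm moving above the block for two wrist views, then above the channel.

```bash
cat >> h.py <<'E'
Rd=lambda t:np.array([[np.cos(t),np.sin(t),0],[np.sin(t),-np.cos(t),0],[0,0,-1]])
E
cat > d.py <<'E'
from h import *
import pickle
R=Rd(np.pi/2);W={}
for n,p in dict(j1=[.50,0.0,.28],j2=[.58,.05,.28],t2=[.50,-.26,.25],t1=[.44,-.32,.25]).items():
    robot.reach(p,R); robot.pause(.2); W[n]=s=snapshot("wrist"); save(s,n)
    for q in(["tapper","mat"] if n[0]=="t" else ["jig","jig_bridge","tile","tile_front"]):
        print(n,q,[(np.round(d["at"],1).tolist(),round(d["conf"],2)) for d in mark_of(q,s)][:3])
pickle.dump(W,open("w.pkl","wb"));o=status.observe();print(o["clock"],o["force"])
cv2.imwrite("pics/t12.png",np.vstack([np.hstack([W[k]["frame"] for k in("t1","t2")]),np.hstack([W[k]["frame"] for k in("j1","j2")])])[:,:,::-1][::2,::2])
i=np.hstack([W["t1"]["frame"],W["j1"]["frame"]])
E
python3 d.py
```

```text
j1 jig [([476.4, 193.7], 0.68)]
j1 jig_bridge [([495.8, 197.1], 0.9)]
j1 tile [([389.3, 198.8], 0.85)]
j1 tile_front [([465.0, 192.8], 0.69)]
j2 jig [([397.8, 238.0], 0.85)]
j2 jig_bridge [([409.1, 250.6], 0.93)]
j2 tile [([309.9, 244.2], 0.82)]
j2 tile_front [([385.5, 242.5], 0.56)]
t2 tapper [([144.1, 146.6], 0.87), ([274.6, 268.3], 0.61)]
t2 mat [([286.0, 256.1], 0.92)]
t1 tapper [([200.3, 77.9], 0.94), ([332.4, 206.7], 0.83)]
t1 mat [([343.5, 193.5], 0.9), ([242.5, 444.6], 0.61)]
7.125 [-0.39138786 -0.3953462   0.22582627]
```

View pics/t12.png

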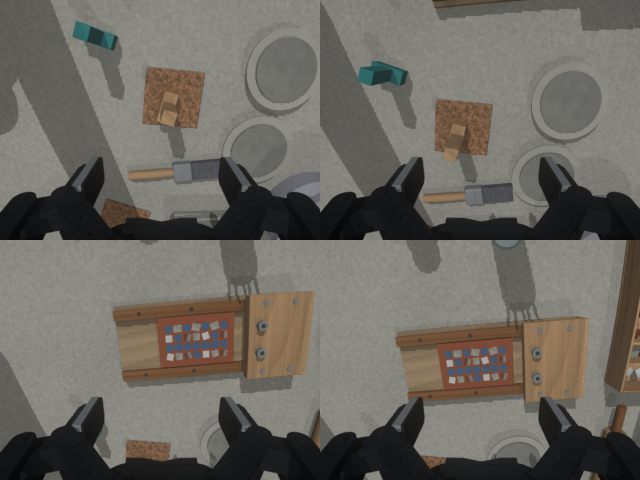

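The wrist views show the beech block at half-scale (168,107) on the mat in t1, and the jig, slightly yawed, with the plaque at (195,340) in j1. I'll enlarge both to get corners and yaw.

```bash
python3 -c "
import cv2,numpy as np
a=cv2.imread('pics/t1.png')[120:270,270:420];b=cv2.imread('pics/t2.png')[190:340,210:360]
cv2.imwrite('pics/t12c.png',cv2.resize(np.hstack([a,b]),(800,400),interpolation=2))
a=cv2.imread('pics/j1.png')[90:300,220:640];cv2.imwrite('pics/j1c.png',cv2.resize(a,(800,400),interpolation=2))"
```

```text
(no output)
```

View pics/t12c.png

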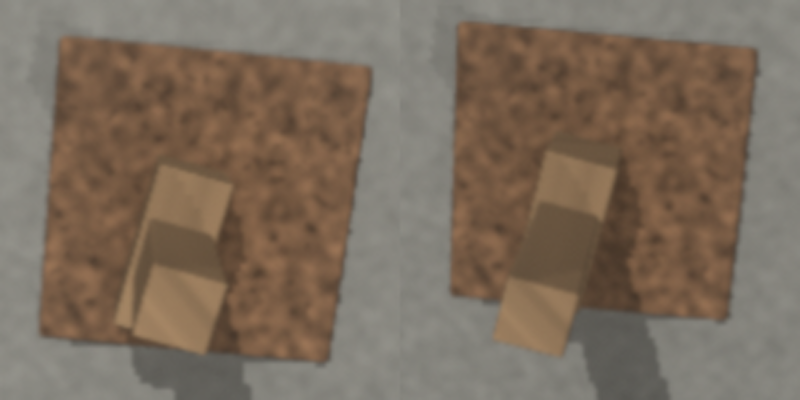

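View pics/j1c.png

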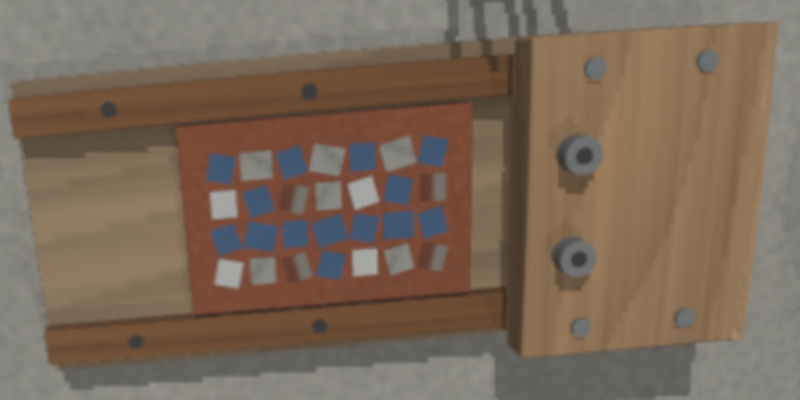

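Crops, left for t1 and right for t2:
- **Stem top:** t1 corners at about (150,264), (226,284), (207,352), (134,334).
- **Foot:** the top's far edge runs (160,164)-(232,184).
- **Mat:** corners are clear in both views.
- **Plaque:** j1 top corners at (178,127), (470,102), (471,292), (194,314).
- **Bridge:** front edge runs (529,38)-(521,356).

```bash
cat > e.py <<'E'
from h import *
import pickle
W=pickle.load(open("w.pkl","rb"))
c1=lambda p:np.array(p)/2.6667+[270,120]
c2=lambda p:(np.array(p)-[400,0])/2.6667+[210,190]
cj=lambda p:np.array(p)/1.90476+[220,90]
def prs(A,B): return np.array([tri((W["t1"],c1(a)),(W["t2"],c2(b))) for a,b in zip(A,B)])
T=prs([(150,264),(226,284),(207,352),(134,334)],[(508,278),(580,294),(563,357),(492,338)])
M=prs([(62,37),(372,67),(329,363),(41,335)],[(460,22),(757,48),(728,320),(452,292)])
def ang(a,b): d=b-a; return np.degrees(np.arctan2(d[1],d[0]))
for n,P in(("stem top",T),("mat",M)):
    print(n,P.mean(0).round(4),"sides",np.linalg.norm(P-np.roll(P,-1,0),axis=1).round(3),"ang",ang(P[0],P[1]),ang(P[3],P[2]),ang(P[3],P[0])-90,ang(P[2],P[1])-90)
for z in(T.mean(0)[2],.096): print("stem z-plane",np.mean([onz(W["t1"],c1(p),z) for p in[(150,264),(226,284),(207,352),(134,334)]],0).round(4))
F=[onz(W["t1"],c1(p),.030) for p in[(160,164),(232,184),(118,328)]];print("foot",np.round(F,4),ang(F[0],F[1]),ang(F[2],F[0])-90, np.linalg.norm(F[1]-F[0]),np.linalg.norm(F[2]-F[0]))
F=[onz(W["t2"],c2(p),.030) for p in[(552,152),(617,168)]];print("foot t2",np.round(F,4),ang(F[0],F[1]))
Q=np.array([onz(W["j1"],cj(p),.025) for p in[(178,127),(470,102),(471,292),(194,314)]])
print("tile",Q.mean(0),np.linalg.norm(Q-np.roll(Q,-1,0),axis=1).round(3),ang(Q[0],Q[1]),ang(Q[3],Q[2]),ang(Q[3],Q[0])-90,ang(Q[2],Q[1])-90,"rear mid",(Q[0]+Q[3])/2)
B=np.array([onz(W["j1"],cj(p),.052) for p in[(529,38),(521,356)]]);print("bridge",B.mean(0),np.linalg.norm(B[0]-B[1]),ang(B[1],B[0])-90)
r=[onz(W["j1"],cj(p),.024) for p in[(12,97),(505,57),(47,325),(505,290)]];print("rails",np.round(r,4),ang(r[0],r[1]),ang(r[2],r[3]))
for n,a,b in(("bridge",[495.8,197.1],[409.1,250.6]),("tile",[389.3,198.8],[309.9,244.2]),("front",[465,192.8],[385.5,242.5])): print(n,tri((W["j1"],a),(W["j2"],b)))
E
python3 e.py
```

```text
stem top [ 0.4525 -0.3271  0.0957] sides [0.022 0.02  0.022 0.02 ] ang -15.487805032932373 -14.445433088006578 -14.526456658328641 -15.785666470431693
mat [ 0.4634 -0.3156  0.0015] sides [0.109 0.11  0.109 0.109] ang -5.1298821355177315 -5.510209364164494 -5.471171912205747 -4.994068062090392
stem z-plane [ 0.4524 -0.3271  0.0957]
stem z-plane [ 0.4524 -0.327   0.096 ]
foot [[ 0.448  -0.2962  0.03  ]
 [ 0.472  -0.3028  0.03  ]
 [ 0.4339 -0.3531  0.03  ]] -15.420677452660756 -14.000484472960892 0.024905909580899985 0.058576584030955184
foot t2 [[ 0.45   -0.2967  0.03  ]
 [ 0.4726 -0.3025  0.03  ]] -14.520137599426102
tile [ 0.57002331 -0.00203543  0.025     ] [0.147 0.1   0.15  0.099] 5.046835668902133 4.676688712531719 4.531991038784156 6.063290859151053 rear mid [ 0.4962043  -0.00831216  0.025     ]
bridge [0.66141104 0.00642649 0.052     ] 0.15721547822550097 5.489035310879586
rails [[ 0.4095  0.0563  0.024 ]
 [ 0.6546  0.0761  0.024 ]
 [ 0.4202 -0.0644  0.024 ]
 [ 0.6681 -0.0448  0.024 ]] 4.621776102681188 4.514230237036271
bridge [0.66190457 0.00654401 0.05164742]
tile [ 5.67422882e-01 -2.51380176e-04  1.60109681e-02]
front [0.6443319  0.00456706 0.01891619]
```

```bash
cat > f.py <<'E'
from h import *
R=Rd(np.radians(75)); p=np.array([.4525,-.327,0])
robot.reach(p+[0,0,.17],R); robot.move_l(p+[0,0,.058],feed=.12); robot.pause(.1)
print(status.observe()["force"]); robot.grab(); o=status.observe();print(o["finger_gap"],o["grip_force"],o["force"],o["eef_pos"])
robot.move_l(p+[0,0,.20],feed=.15)
y=np.radians(4.8);u=np.array([np.cos(y),np.sin(y),0]);J=np.array([.6615,.0065,0])
R2=Rd(np.pi/2+y)
robot.reach(J-.215*u+[0,0,.16],R2);robot.pause(.3)
s=snapshot("wrist");save(s,"held");s=snapshot("side");save(s,"heldside")
o=status.observe();print(o["clock"],o["finger_gap"],o["grip_force"],o["force"],o["wrist_torque"],o["eef_pos"])
i=cv2.imread("pics/heldside.png")[150:310,200:410];j=cv2.imread("pics/held.png")
cv2.imwrite("pics/h2.png",np.hstack([cv2.resize(i,(440,336)),cv2.resize(j,(360,270))[:,:] if 0 else cv2.resize(j,(360,336))]))
E
python3 f.py
```

```text
[-0.05968864 -0.1651099   0.34050199]
0.24787880992474334 58.72228145599365 [-0.0448597   0.77415454  1.30295387] [ 0.45256787 -0.3270514   0.05810513]
12.0417 0.24857080436346332 58.6157888174057 [ 0.71379087  0.6450845  -1.45727698] [ 0.04276098 -0.02837667  0.04893619] [ 0.44747018 -0.01195256  0.16006365]
```

View pics/h2.png

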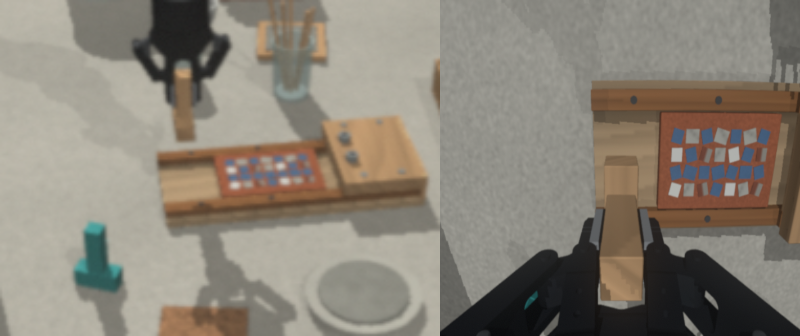

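The block is held straight and in line with the channel, and the plaque is untouched. I'll lower it behind the plaque and push in small force-checked steps.

```bash
cat > g.py <<'E'
from h import *
import sys,json
y=np.radians(4.8);u=np.array([np.cos(y),np.sin(y),0]);J=np.array([.6615,.0065,.069])
def fx(n=4):
    a=[]
    for _ in range(n): a.append(np.array(status.observe()["force"])); robot.pause(.01)
    return np.mean(a,0)
def push(x,xend,step,lim,f0,feed=.02,verbose=4):
    k=0;t0=status.observe()["clock"]
    while x<xend:
        x+=step;robot.move_l(J+x*u,feed=feed);f=-(fx(2)-f0)@u;k+=1
        if k%verbose==0 or f>lim*.8: print(round(x,4),round(f,2))
        if f>lim: break
    print("steps",k,"t",status.observe()["clock"]-t0,"clock",status.observe()["clock"]);return x,f
E
cat > g1.py <<'E'
from g import *
robot.move_l(J-.215*u,feed=.1);robot.move_l(J-.185*u,feed=.05);robot.pause(.2)
f0=fx(10);json.dump(f0.tolist(),open("f0.json","w"));print(f0,status.observe()["eef_pos"],J-.185*u)
print(push(-.185,-.165,.001,8,f0))
E
python3 g1.py
```

```text
[-0.26830655 -0.01321866 -0.9605676 ] [ 0.47683946 -0.00895916  0.06895659] [ 0.47714882 -0.0089804   0.069     ]
-0.181 -0.06
-0.177 0.6
-0.173 0.91
-0.169 0.84
-0.165 0.66
steps 20 t 5.333399999999999 clock 19.4667
(-0.16499999999999998, np.float64(0.6557367810679112))
```

```bash
cat > g2.py <<'E'
from g import *
f0=np.array(json.load(open("f0.json")))
print(push(-.165,-.1485,.003,8,f0,verbose=1))
s=snapshot("scene");save(s,"p1")
i=s["frame"][200:330,300:420,::-1];s2=snapshot("wrist")["frame"][:,:,::-1]
cv2.imwrite("pics/p1c.png",np.hstack([cv2.resize(i,(400,433)),cv2.resize(s2,(400,300))[:, :] if 0 else cv2.resize(s2,(400,433))]))
E
python3 g2.py
```

```text
-0.162 0.36
-0.159 1.23
-0.156 0.84
-0.153 0.7
-0.15 0.29
-0.147 0.37
steps 6 t 1.9000000000000021 clock 21.3667
(-0.147, np.float64(0.3703480532211936))
```

View pics/p1c.png

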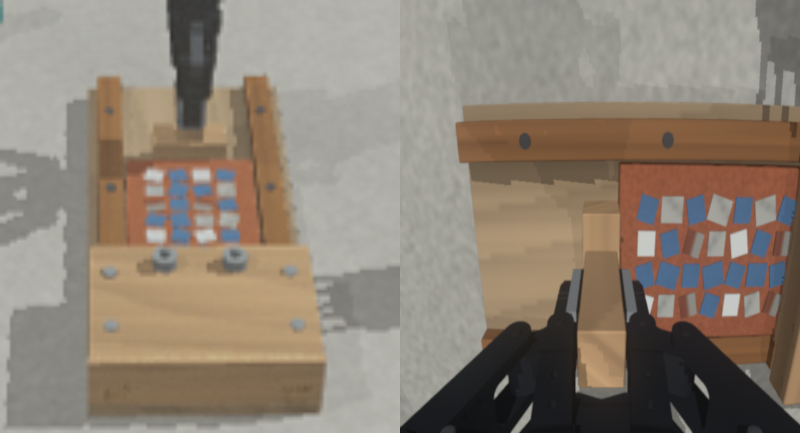

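The plaque's rear edge, at right-panel (620,240), sits against the block's foot, and its front is at the bridge mouth. It is sliding well, so I'll continue in 1 mm steps until the stop.

```bash
cat > g3.py <<'E'
from g import *
f0=np.array(json.load(open("f0.json")))
x,f=push(-.147,-.082,.001,5,f0,verbose=8)
print(x,f,status.observe()["eef_pos"],J+x*u); robot.pause(.2);print(-(fx(5)-f0)@u)
E
python3 g3.py
```

```text
-0.139 0.79
-0.131 0.93
-0.123 0.27
-0.115 3.36
-0.114 5.41
steps 33 t 8.8 clock 30.2667
-0.11399999999999996 5.409148925757768 [ 0.54644779 -0.0031151   0.06875527] [ 0.54789981 -0.00303927  0.069     ]
5.588792709723939
```

```bash
cat > g4.py <<'E'
from g import *
f0=np.array(json.load(open("f0.json")))
x=-.114
for i in range(5):
    x+=.001;robot.move_l(J+x*u,feed=.02);robot.pause(.1);f=-(fx(3)-f0)@u
    print(round(x,4),round(f,2),((np.array(status.observe()["eef_pos"])-J)@u).round(5))
    if f>11: break
s=snapshot("wrist");print(status.observe()["clock"])
json.dump(x,open("x.json","w"))
E
python3 g4.py
```

```text
-0.113 6.6 -0.11535
-0.112 7.62 -0.1152
-0.111 9.24 -0.1151
-0.11 10.39 -0.11502
-0.109 12.65 -0.1149
32.4333
```

The TCP has stalled at -0.115 with force at 12.7 N, well above any rail rub, so the plaque is home (stop about 48 mm in). I'm backing off and returning the block.

```bash
cat > k.py <<'E'
from g import *
x=json.load(open("x.json"))
robot.move_l(J+(x-.03)*u,feed=.05); robot.move_l(J+(x-.045)*u+[0,0,.13],feed=.12)
p=np.array([.4632,-.3157,0]);R=Rd(np.radians(85))
robot.reach(p+[0,0,.2],R);robot.move_l(p+[0,0,.075],feed=.12);robot.pause(.2)
f0=fx(5);save(snapshot("side"),"pl");z=.064
robot.move_l(p+[0,0,z],feed=.04)
while z>.054:
    z-=.001;robot.move_l(p+[0,0,z],feed=.02);f=(fx(2)-f0)[2]
    if f>3: break
print("touch",z,f,status.observe()["eef_pos"]);robot.let_go();robot.pause(.3)
robot.move_l(p+[0,0,.20],feed=.12);robot.pause(.3)
a,b,w=[snapshot(n) for n in("scene","side","wrist")]
for n,s in(("scene",a),("side",b),("wrist",w)):
    save(s,"end"+n)
    for q in("tapper","tile"): print(n,q,[onz(s,d["at"],.004 if q=="tapper" else .012).round(3).tolist() for d in mark_of(q,s)][:3])
print(status.observe()["clock"])
cv2.imwrite("pics/end.png",np.hstack([cv2.resize(a["frame"][180:330,210:420],(420,300)),cv2.resize(w["frame"],(380,300))])[:,:,::-1])
E
python3 k.py
```

```text
touch 0.056999999999999995 7.355672100360228 [ 0.4633994  -0.31589539  0.05807236]
scene tapper [[0.345, -0.203, 0.004], [0.473, -0.32, 0.004]]
scene tile [[0.651, 0.006, 0.012]]
side tapper [[0.466, -0.314, 0.004], [0.331, -0.207, 0.004]]
side tile [[0.635, -0.019, 0.012]]
wrist tapper [[0.462, -0.315, 0.004], [0.334, -0.205, 0.004]]
wrist tile []
42.425
```

View pics/end.png

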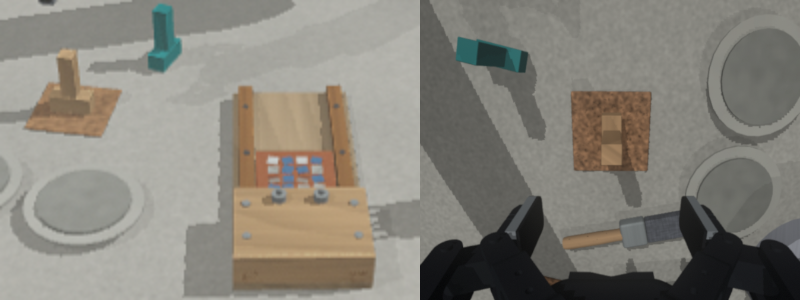

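The block stands upright on the mat at left-panel (68,85). The plaque is under the bridge, with its rear edge at (295,155), and nothing else has moved. I'm handing in the job.

```bash
python3 -c "
from cell import robot
print(robot.job_done())"
```

```text
the job is handed in; nothing more can be done
None
```

I nudged the plaque home against the hidden stop (about 48 mm past the mouth; highest push force read 12.7 N), stood the block upright on its mat, let go, and handed the job in at about 42 s; no verdict was returned.

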